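Close the cup and check its cover with the push gauge

ROBOT

A 6-joint arm with a two-finger parallel gripper is mounted at the origin on a cart in front of the work surface, level with it; the furniture and walls round the work are solid. World frame = base frame: x ahead of the robot, y to its left, z up, the work surface at z = 0. Lengths are in mm, angles in rad, forces in N, time in s.
With the tool pointing down it reaches from about 275 to 1000 mm from the base axis. Payload 8.4 kg.
Tool frame: the origin (TCP) lies on the centre line of the jaws, within the pads' length; the fingertips stand 17 mm ahead of it and the grasp point (between the pads) lies 2 mm behind it; z points along the fingers, y is the line along which they close (so a half turn about z gives the same grasp; the last joint's range is limited). The gripper opens to 85 mm and grips with 20 to 120 N. Pads are 22 mm wide; open, the fingers measure 114 mm over their backs; the gripper's body (76 mm by 85 mm) begins 54 mm behind the grasp point. The pads swing forward as they close: fully open they stand 13 mm farther back than shut.
Start: joints at [-1.197, 0.353, 1.633, -0, 1.155, -0.002], TCP at [229.384, -581.387, 248.281] pointing down, gripper open.
Joint ranges: [-2.63, 2.63], [-0.92, 2.1], [0.06, 2.66], [-1.3, 4.44], [0, 2.69], [-3.02, 3.02]. Speed limits (rad/s): [2.22, 2.22, 2.79, 3.14, 3.14, 3.14].

INTERFACE

Orientations are given as [roll, pitch, yaw] about the fixed x, y, z axes, in that order (R = Rz(yaw) Ry(pitch) Rx(roll)).
In Python, from rig import r, eyes gives the robot as it stands. The module is installed in compiled form; this text tells all that it offers.
- The arm moves only by the shell command python3 -m inch 'ROWS' [FORCE]. ROWS is JSON, a list of rows, each a list of 7 numbers: the shift along the tool's x, y, z in m, then the turn, a rotation vector about the tool's x, y, z in degrees, then the closure, from -1 (fully open) to 1 (shut). In form: [[x, y, z, rx, ry, rz, gripper], ...]. A call has 1 to 8 rows; each row shifts and turns the commanded pose from where the row before left it, along the tool's axes as they then stand; what a row does not reach is not made up. A row lasts 1/10 s, in which the tool goes at most 50 mm and 8.59 degrees, less where a joint would pass 70% of its speed; a pose out of reach is approached as far as the arm can. A call with a gripper value outside its range is refused whole. The fingers move at their own pace and stop on an object; FORCE is the grip in N (left out, the last holds). Time passes only in rows, so rows that do not move let the fingers close. It gives the time, the measured TCP pose, the force, the opening and the grip force at its end, in the units of the state.
- r.sense(): the state, without advancing time (a new reading comes with each control period).
- eyes.grab_frame(name): name is "side" or "top" or "wrist"; returns a dict with "img" (420x560x3 uint8, blue, green, red), "fx", "fy", "cx", "cy" (pixels), "D" ([k1, k2, p1, p2, k3] as OpenCV has them; the pictures are not rectified), "R" (3x3) and "t" (3): a world point X has camera coordinates R X + t; the wrist camera has in their place "hand_eye" (4x4, takes a point from camera to tool coordinates, whose origin is the TCP and whose axes are the flange's). Camera axes: x right, y down, z forward; pixel columns grow to the right and rows downward; lengths in mm; the calibration is good to about 2 mm. A picture is of the moment at which its call begins: read the wrist's pose just before it. There is no depth.
- r.sign_off(): hands the job in; it is judged then, once.
The state is a dict: "clock": time; "qpos": joint angles; "qvel": joint speeds; "joint_efforts": joint torques, N m; "eef_pos": TCP position; "tcp_rot": TCP orientation; "contact_force": force on the tool from outside, world axes, zero at the start; "wrist_torque": the same for the moment, N m; "opening": opening from 0.0 (shut) to 1.0 (fully open); "grasp_force": force on a finger pad.
Only numpy, scipy, OpenCV 4.12 (cv2) and the standard library are available. Lean on these libraries where they do the work, as an engineer would, in place of code of your own. Each camera call takes 0.05 s, during which the arm holds its last target. There are 200 camera calls.

TASK

Put the loose metal cover on the medium-sized white cup so that it sits all the way down and level, and let go of it. Then take the push gauge from its sloping stand and check the seating: hold the gauge upright with its tip inside the ring engraved on the cover, and press gently until the spring plunger is about half way in, never all the way. Finish while still holding the gauge pressed there; leave the cup where it stands and the mortar, the small pot and the tape roll undisturbed.

Things in the scene. Friction and masses are not known exactly. Their poses are not given: they have to be found in the camera images.
- cup: the white cup to be closed: 77 mm across the rim, 46 mm high, mouth 66 mm wide inside, foot 60 mm; about 0.12 kg, loose, upright. Of the three open white vessels it is the middle one in size. Origin at the centre of its underside, z up; the rim is at z = 46 mm
- cover: loose steel cover lying knob up: disc 84 mm across (z = 6 to 11 mm), under it a chamfered plug 59 mm across (z = 0 to 6) that drops into the cup's mouth, on it an upright black round knob 20 mm across (z = 11 to 36) to take it by; about 0.10 kg. Origin at the centre of the plug's underside, z up. Seated, the disc lies on the rim and the origin is 40 mm above the cup's origin
- ring (a point): centre of the engraved dark ring (about 20 mm across, line 2 mm wide) on the flat top face of the cover, 26 mm from the knob's axis along the cover's +x axis; z as the cover's
- gauge: push gauge, a round hand tool, tilted in its stand. z: its long axis, from tip to handle; origin on the axis at the barrel's lower end. Steel barrel 18 mm across, z = 0 to 50 mm; collar 32 mm across, 50 to 56; grey ribbed handle 24 mm across, 56 to 118; end cap to 122; about 0.16 kg. A plunger 6 mm across sticks out 16 mm below the barrel. It can turn about its axis in the stand
- grip (a point): point on the gauge's axis within the handle where to grip it, at z = 92 mm of the gauge
- tip (a point): the tip of the gauge's plunger, on the gauge's axis; 16 mm below the gauge's origin when the plunger is out
- plunger (a joint): how far the plunger is pushed into the gauge, m: 0 is fully out (as at the start), 0.010 fully in. A spring of 0.5 N per mm with 1 N preload pushes it out (half way in takes about 3.5 N)
- stand: fixed stand of the gauge: grey base 90 x 60 x 10 mm, two cheeks (37 mm wide over both, 68 mm high), a tube (29 mm outside, 21 mm bore, 52 mm long) tilted 0.44 rad (25 degrees): the handle leans to the stand's -x, roughly towards the robot. Origin under the base's centre. The barrel hangs in the tube (1.5 mm play), collar on its mouth; draw it out along the tube by 70 mm or more
- socket (a point): centre of the tube's mouth, 14 mm from the stand's origin towards its -x and 88 mm above the worktop
- mortar: white porcelain mortar, the largest of the three open vessels, 98 mm across, 63 mm high; loose, to be left alone; origin at the centre of its underside
- small_pot: small open white pot, the smallest of the three, 52 mm across, 34 mm high; loose, to be left alone; origin at the centre of its underside
- tape_roll: roll of tape lying flat, 104 mm across, 25 mm high; loose, to be left alone; origin at the centre of its underside
Not all that is in view belongs to the job. What is shaped like the cover but pink is not meant.

How it is judged:
By the outcome, as a careful person would: the job done as asked, in the order asked, and still so for the second after the job is handed in, while the arm keeps its last pose, push and grip.
It also fails if it takes over 58 s, if anything falls off the work surface, if the arm or the gripper's body presses on something with over 40 N, if the wrist force passes 120 N, or if a joint passes its speed limit or range.

## Working session

There is one attempt and no reset: what is moved stays moved. The work goes in short steps, Python scripts to look and compute and a shell command to move; the robot and the scene stay as the last step left them, time stands still between calls to the robot, and variables do not carry over. Pictures are saved under pics/ and viewed, at most 10 in all, crops included, and the job is handed in when it is done.

```bash
mkdir -p pics; cat > h.py <<'E'
import numpy as np, cv2
from rig import r, eyes
from scipy.spatial.transform import Rotation as Ro
import pickle
def grab(n):
    s=r.sense(); f=eyes.grab_frame(n)
    f['img']=np.array(f['img'])
    K=np.array([[f['fx'],0,f['cx']],[0,f['fy'],f['cy']],[0,0,1.]])
    f['K']=K; f['D']=np.array(f['D'],float)
    if 'hand_eye' in f:
        H=np.array(f['hand_eye']); T=np.eye(4)
        T[:3,:3]=Ro.from_euler('xyz',s['tcp_rot']).as_matrix(); T[:3,3]=s['eef_pos']
        W=np.linalg.inv(T@H); f['R']=W[:3,:3]; f['t']=W[:3,3]
    f['R']=np.array(f['R']);f['t']=np.array(f['t']).ravel()
    return f
def save(f,name): cv2.imwrite('pics/%s.png'%name,f['img']); pickle.dump({k:f[k] for k in('img','K','D','R','t')},open('pics/%s.pkl'%name,'wb'))
def load(name): return pickle.load(open('pics/%s.pkl'%name,'rb'))
def at(f,uv,z):
    p=cv2.undistortPoints(np.array(uv,float).reshape(-1,1,2),f['K'],f['D'])[:,0]
    d=np.c_[p,np.ones(len(p))]@f['R']; c=-f['R'].T@f['t']
    return c+d*((z-c[2])/d[:,2])[:,None]
def proj(f,X): return cv2.projectPoints(np.array(X,float).reshape(-1,1,3),cv2.Rodrigues(f['R'])[0],f['t'],f['K'],f['D'])[0][:,0]
def tri(fs,uvs):
    A=[];b=[]
    for f,uv in zip(fs,uvs):
        p=cv2.undistortPoints(np.array(uv,float).reshape(1,1,2),f['K'],f['D'])[0,0]
        d=f['R'].T@np.r_[p,1]; d/=np.linalg.norm(d); P=np.eye(3)-np.outer(d,d); A.append(P); b.append(P@(-f['R'].T@f['t']))
    A=np.vstack(A);b=np.hstack(b); x=np.linalg.lstsq(A,b,rcond=None)[0]; return x,np.linalg.norm(A@x-b)
E
python3 - <<'E'
from h import *
for n in('top','side'):
    f=grab(n); save(f,n+'0'); print(n,-f['R'].T@f['t'],f['K'][0,0]); 
s=r.sense(); print(s)
E
```

```text
top [ 421.65319669  -10.68816189 1317.14609779] 502.03400358356424
side [498.44822708 847.05259053 727.33117328] 416.1300100981403
{'clock': 0.1, 'qpos': array([-1.19735987e+00,  3.53578160e-01,  1.63406054e+00,  2.48891702e-05,
        1.15523237e+00, -2.37782666e-03]), 'qvel': array([ 5.53025475e-04, -1.27470609e-03, -4.31375049e-04,  4.33740203e-04,
        1.79965027e-04, -4.43948086e-05]), 'joint_efforts': array([-3.96745054e-04, -6.06357551e+01, -3.42819858e+01,  6.57558104e-06,
        3.82112587e-03, -1.19716514e-06]), 'eef_pos': array([ 229.26140218, -580.98440631,  247.63687956]), 'tcp_rot': array([-3.14031430e+00, -2.57977288e-05,  3.75804202e-01]), 'contact_force': array([ 0.80203285,  0.86432031, -0.49819641]), 'wrist_torque': array([0.01756825, 0.0004841 , 0.03426723]), 'grasp_force': 0.0, 'opening': 1.0032724567121194}
```

```bash
python3 -c "
import cv2
for n in('top0','side0'): cv2.imwrite('pics/%sb.png'%n,cv2.resize(cv2.imread('pics/%s.png'%n),(800,600),interpolation=cv2.INTER_CUBIC))"
```

```text
(no output)
```

View pics/top0b.png

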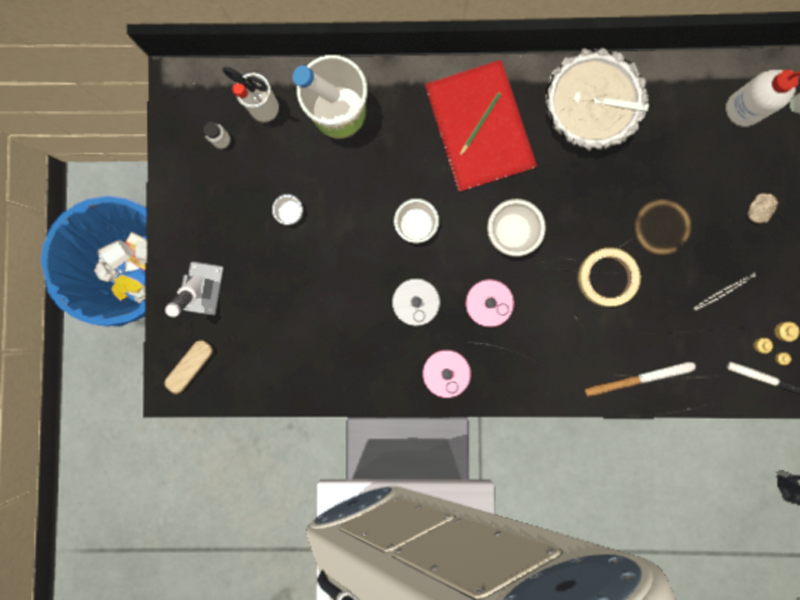

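View pics/side0b.png

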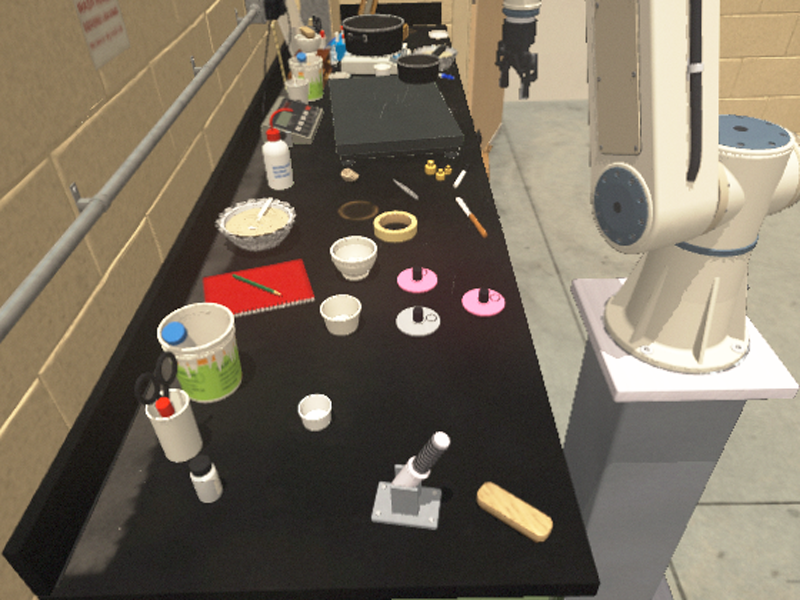

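Top view (800x600 scale): three open white vessels are the small pot (287,209), the middle one (416,221) and the mortar (516,228). The cup is the middle one. There are three covers: steel/white (416,302) and pink (490,303) and (447,374). The one meant is the non-pink cover at (416,302), with its ring at about (419,315). The gauge stand is at (205,290), handle end (173,309). I'll confirm this in an enlarged crop.

```bash
python3 - <<'E'
from h import *
f=load('top0'); g=load('side0')
def crop(im,x,y,w,h,s,lab):
    c=cv2.resize(im[y:y+h,x:x+w],None,fx=s,fy=s,interpolation=cv2.INTER_CUBIC)
    for i in range(0,w,10):
        cv2.line(c,(i*s,0),(i*s,6 if i%50 else 14),(0,255,255),1)
    for i in range(0,h,10): cv2.line(c,(0,i*s),(6,i*s),(0,255,255),1)
    return c
a=crop(f['img'],265,135,70,100,4,''); b=crop(f['img'],105,175,65,50,4,'')
b=crop(f['img'],105,170,65,65,4,'')
c=crop(g['img'],255,295,60,80,4,'')
d=crop(g['img'],220,200,95,40,4,'')
W=np.zeros((600,800,3),np.uint8)
W[:400,:280]=a; W[:260,280:540]=b; W[:320,545:785]=c; W[420:580,280:660]=d
cv2.imwrite('pics/c1.png',W)
# ellipses in top
def comp(n,fr,seed,m):
    k,l,st,ce=cv2.connectedComponentsWithStats(m.astype(np.uint8)); i=l[seed[1],seed[0]]
    cn=max(cv2.findContours((l==i).astype(np.uint8),0,cv2.CHAIN_APPROX_NONE)[0],key=len); e=cv2.fitEllipse(cv2.convexHull(cn)); return e
m=f['img'].min(2)>110
for n,s,z in(('cover',(283,206),11),('cup',(291,155),46),('pot',(201,147),34),('mort',(361,160),63)):
    e=comp(n,f,s,m); p=at(f,[e[0],(e[0][0]+e[1][0]/2,e[0][1])],z); print(n,e,p[0].round(1),2*np.linalg.norm(p[1]-p[0]))
E
```

```text
cover ((290.7602233886719, 211.02838134765625), (32.99505615234375, 33.070526123046875), 22.906429290771484) [474.3 -20.2  11. ] 85.68658791743243
cup ((290.87750244140625, 154.13694763183594), (31.039928436279297, 31.668066024780273), 73.25032806396484) [618.  -21.2  46. ] 78.99074811207439
pot ((200.6273193359375, 146.31979370117188), (21.40032196044922, 21.41484832763672), 54.18449401855469) [642.1 211.8  34. ] 55.43789533391943
mort ((361.10577392578125, 158.72344970703125), (39.879920959472656, 40.59653091430664), 90.20088195800781) [ 602.2 -196.5   63. ] 98.79671242727646
```

View pics/c1.png

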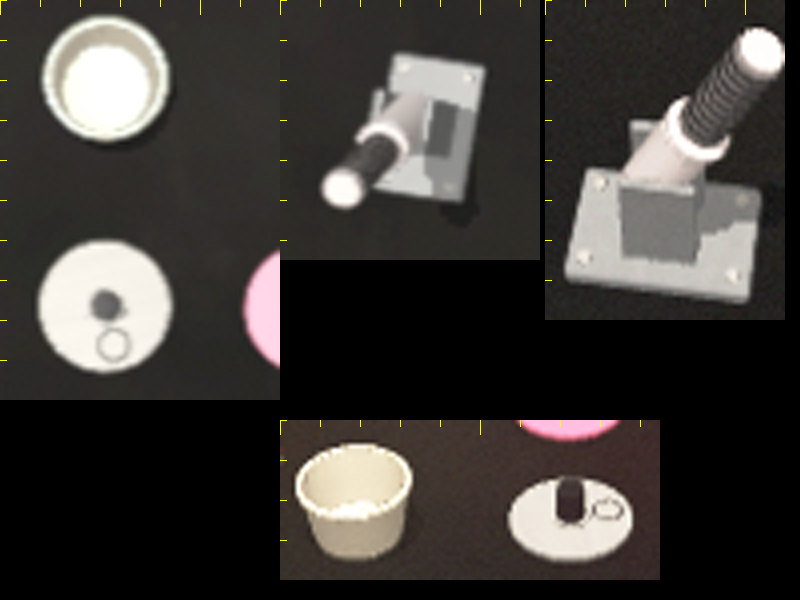

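The crop confirms it: the cup is the middle white vessel, and the cover is the non-pink grey-white disc. Its black knob is at (105,305) in the crop, and the ring at (114,345), i.e. top pixel (293.5,221.2). The gauge's cap is at top pixel (121,217) and side pixel (308.7,308).

```bash
python3 - <<'E'
from h import *
f=load('top0'); g=load('side0')
T=lambda x,y:(105+(x-280)/4,170+y/4); S=lambda x,y:(255+(x-545)/4,295+y/4)
cap,e1=tri([f,g],[T(344,188),S(760,52)]); col,e2=tri([f,g],[T(384,147),S(697,135)])
print(cap,e1,col,e2); a=cap-col; print(np.linalg.norm(a),a/np.linalg.norm(a), np.degrees(np.arccos(a[2]/np.linalg.norm(a))))
b=at(f,[T(396,53),T(486,67),T(462,201)],10); print(b.round(1)); d=b[1]-b[2]; print('len',np.linalg.norm(d),np.linalg.norm(b[0]-b[1]),'stand yaw',np.arctan2(d[1],d[0])); c=(b[0]+b[2])/2; print('stand',c)
y=np.arctan2(d[1],d[0]); n=np.r_[-np.cos(y)*np.sin(.44),-np.sin(y)*np.sin(.44),np.cos(.44)]
sock=c+np.r_[-14*np.cos(y),-14*np.sin(y),78]; print('axis',n,'sock',sock,'captop pred',sock+n*72)
p=at(f,[(293.5,221.2),(290.8,211)],11); print('ring',p, np.linalg.norm(p[0]-p[1]))
print('side', at(g,[(220+(570-280)/4,200+(485-420)/4)],36), at(g,[(220+(608-280)/4,200+(510-420)/4)],11))
E
```

```text
[457.48082715 377.13229226 149.33739392] 0.5908938192239254 [484.74120719 373.5542372   87.16906112] 1.0037290970779478
67.97670483922586 [-0.40102532  0.05263649  0.91455349] 23.857603606015246
[[549.6 390.7  10. ]
 [540.1 331.5  10. ]
 [452.3 346.2  10. ]]
len 88.96781884121262 59.9572859525771 stand yaw -0.1666100338515402
stand [500.9905234  368.44550406  10.        ]
axis [-0.42004132  0.07063792  0.90475166] sock [487.18438665 370.76726804  88.        ] captop pred [456.94141149 375.85319842 153.14211975]
ring [[447.81926869 -27.16028502  11.        ]
 [474.36422943 -20.32843658  11.        ]] 27.41001812395094
side [[474.03498784 -23.39303469  36.        ]] [[448.25785625 -26.66411667  11.        ]]
```

```bash
python3 -m inch '[[0,0,0,0,0,7.18,-1],[0,0,0,0,0,7.18,-1],[0,0,0,0,0,7.18,-1],[0.017,-0.04,0,0,0,0,-1],[0.017,-0.04,0,0,0,0,-1],[0.017,-0.04,0,0,0,0,-1],[0.017,-0.04,0,0,0,0,-1],[0.017,-0.04,0,0,0,0,-1]]'; python3 -m inch '[[0.017,-0.04,0,0,0,0,-1],[0.017,-0.04,0,0,0,0,-1],[0.017,-0.04,0.005,0,0,0,-1],[0.017,-0.04,0.02,0,0,0,-1],[0.017,-0.04,0.02,0,0,0,-1],[0.017,-0.04,0.02,0,0,0,-1],[0.017,-0.04,0.02,0,0,0,-1],[0.01,-0.04,0,0,0,0,-1]]'
```

```text
clock: 0.9
eef_pos: [314.6, -379.7, 248.0]
tcp_rot: [-3.141, 0.0, -0.001]
contact_force: [0.3, 0.3, 0.8]
opening: 1.003
grasp_force: 0.0
clock: 1.7
eef_pos: [442.7, -59.4, 161.1]
tcp_rot: [-3.141, 0.003, -0.0]
contact_force: [0.1, -0.9, 0.6]
opening: 1.001
grasp_force: 0.0
```

```bash
python3 -m inch '[[0.016,-0.019,0,0,0,0,-1],[0.016,-0.019,0,0,0,0,-1],[0,0,0,0,0,0,-1]]'; python3 - <<'E'
from h import *
f=grab('wrist'); save(f,'w1'); print(proj(f,[[474,-21,11],[474,-21,36],[448,-27,11],[618,-21,46]]))
cv2.imwrite('pics/w1b.png',cv2.resize(f['img'],(800,600),interpolation=cv2.INTER_CUBIC))
E
```

```text
clock: 2.0
eef_pos: [477.2, -21.5, 163.3]
tcp_rot: [-3.141, -0.001, 0.002]
contact_force: [-0.9, -0.5, -0.1]
opening: 0.996
grasp_force: 0.0
[[283.72351857 203.18849634]
 [283.74389624 211.19928176]
 [290.32967946 231.25660024]
 [284.45632001   0.94826897]]
```

View pics/w1b.png

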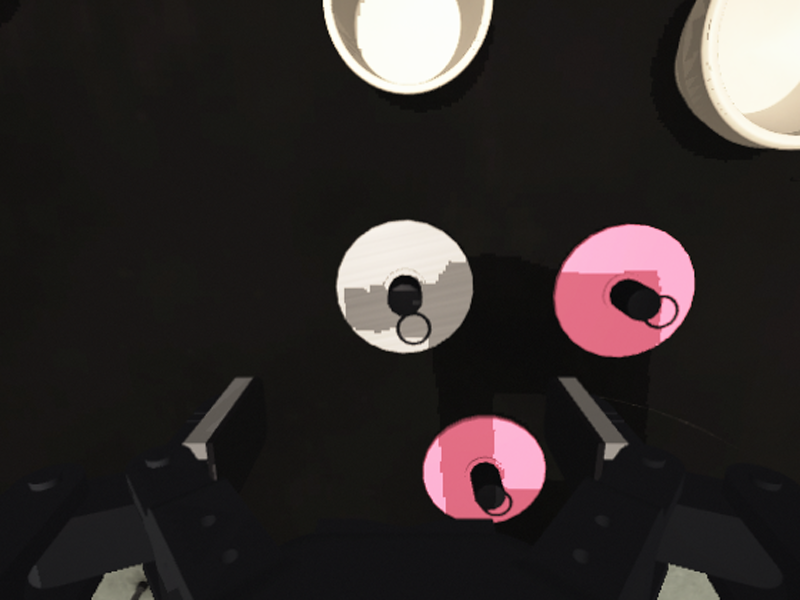

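```bash
python3 - <<'E'
from h import *
from scipy.optimize import least_squares
def fit(name,seed,z,rad,thr,lim=None,sat=False):
    f=load(name); m=(f['img'].min(2)>thr).astype(np.uint8)
    if sat: m&=((f['img'].max(2).astype(int)-f['img'].min(2))<45)
    m=cv2.morphologyEx(m,cv2.MORPH_CLOSE,np.ones((3,3)))
    l=cv2.connectedComponents(m)[1]; cn=max(cv2.findContours((l==l[seed[1],seed[0]]).astype(np.uint8),0,cv2.CHAIN_APPROX_NONE)[0],key=len)[:,0].astype(float)
    cn=cn[cn[:,1]>3]
    h=cv2.convexHull(cn.astype(np.float32))[:,0]
    p=at(f,h,z)[:,:2]
    s=least_squares(lambda q:np.hypot(*(p-q[:2]).T)-q[2],[*p.mean(0),rad],loss='soft_l1'); return s.x,np.abs(s.fun).max()
print('cover wrist',fit('w1',(255,185),11,42,90,sat=True)); print('cover top',fit('top0',(283,206),11,42,110))
print('cup top',fit('top0',(291,155),46,38.5,110)); print('cup wrist',fit('w1',(285,30),46,38.5,120))
f=load('w1'); print('ring',at(f,[(289.8,230.3)],11)); print('knobtop',at(f,[(283.5,212.5)],36))
E
```

```text
cover wrist (array([475.11942914, -20.20694035,  41.7002389 ]), np.float64(0.3537590226395295))
cover top (array([474.38673613, -20.17560514,  42.95640844]), np.float64(0.7183999867478974))
cup top (array([618.0741697 , -21.16181343,  40.08711052]), np.float64(0.8261124497010357))
cup wrist (array([618.64761306, -21.35802842,  38.33092168]), np.float64(0.19342686395704334))
ring [[448.90643224 -26.51801225  11.        ]]
knobtop [[472.91245765 -20.80773261  36.        ]]
```

```bash
python3 -m inch '[[0,-0.001,0.02,0,0,0,-1],[0,0,0.04,0,0,0,-1],[0,0,0.03,0,0,0,-1],[0,0,0,0,0,0,-1],[0,0,0,0,0,0,-1]]' 30
```

```text
clock: 2.55
eef_pos: [474.7, -23.0, 73.5]
tcp_rot: [-3.142, 0.002, -0.001]
contact_force: [0.5, -0.6, 0.6]
opening: 1.003
grasp_force: 0.0
```

```bash
python3 -c "
from h import *
for i in range(3): s=r.sense(); print(s['eef_pos'])"
```

```text
[474.74729474 -22.99473322  73.45273965]
[474.74729474 -22.99473322  73.45273965]
[474.74729474 -22.99473322  73.45273965]
```

```bash
python3 -m inch '[[-0.0005,-0.002,0.02,0,0,0,-1],[0,0,0.014,0,0,0,-1],[0,0,0.01,0,0,0,-1],[0,0,0,0,0,0,0.3],[0,0,0,0,0,0,0.6],[0,0,0,0,0,0,1],[0,0,0,0,0,0,1],[0,0,0,0,0,0,1]]' 30; python3 -m inch '[[0,0,0,0,0,0,1],[0,0,0,0,0,0,1]]'
```

```text
clock: 3.35
eef_pos: [475.4, -20.4, 29.9]
tcp_rot: [-3.142, -0.001, -0.0]
contact_force: [-0.1, 0.4, 6.7]
opening: 0.221
grasp_force: 29.1
clock: 3.55
eef_pos: [475.4, -20.4, 29.9]
tcp_rot: [3.142, -0.001, -0.0]
contact_force: [-1.1, 0.2, 7.4]
opening: 0.222
grasp_force: 29.1
```

```bash
python3 -m inch '[[0,0,-0.01,0,0,0,1],[0,0,-0.03,0,0,0,1],[0,0,-0.03,0,0,0,1],[0.02,0,0,0,0,0,1],[0.04,0,0,0,0,0,1],[0.04,0,0,0,0,0,1],[0.03,0,0,0,0,0,1],[0.013,0.001,0,0,0,0,1]]' 40;python3 -m inch '[[0,0,0,0,0,0,1],[0,0,0,0,0,0,1],[0,0,0,0,0,0,1]]'; python3 - <<'E'
from h import *
f=grab('side'); save(f,'s2'); w=grab('wrist'); save(w,'w2')
a=cv2.resize(f['img'][150:250,190:320],None,fx=4,fy=4,interpolation=cv2.INTER_CUBIC)
W=np.zeros((420,800,3),np.uint8); W[:400,:520]=a; W[:280,520:]=w['img'][0:280,150:430]
cv2.imwrite('pics/c2.png',W)
E
```

```text
clock: 4.35
eef_pos: [620.7, -21.4, 100.2]
tcp_rot: [3.142, -0.002, 0.0]
contact_force: [0.0, 1.0, -1.3]
opening: 0.218
grasp_force: 39.2
clock: 4.65
eef_pos: [616.1, -21.4, 99.1]
tcp_rot: [-3.142, 0.002, -0.0]
contact_force: [0.0, -0.5, -1.1]
opening: 0.218
grasp_force: 39.2
```

View pics/c2.png

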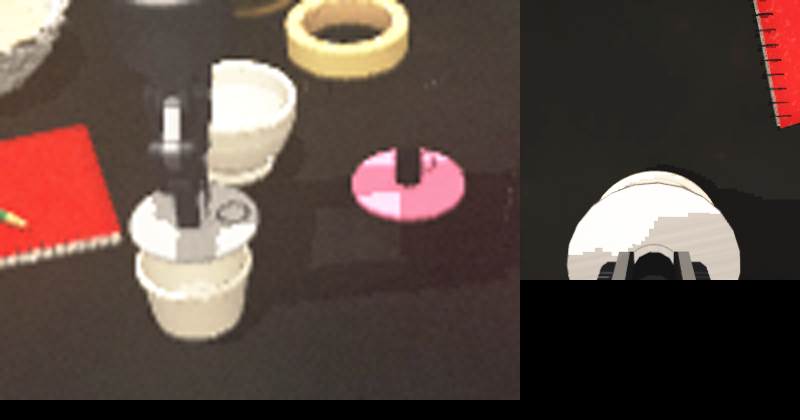

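The cover is held level over the cup, at (193,225) against the cup rim at (193,270) in the crop, so I'll lower it.

```bash
python3 -m inch '[[0.0005,0,0.015,0,0,0,1],[0,0,0.005,0,0,0,1],[0,0,0.003,0,0,0,1],[0,0,0.003,0,0,0,1],[0,0,0.002,0,0,0,1],[0,0,0,0,0,0,1]]'; python3 -m inch '[[0,0,0.001,0,0,0,1],[0,0,0.001,0,0,0,1],[0,0,0,0,0,0,1],[0,0,0,0,0,0,1]]'
```

```text
clock: 5.35
eef_pos: [618.4, -21.4, 71.0]
tcp_rot: [-3.142, 0.0, -0.0]
contact_force: [0.5, -0.0, -1.1]
opening: 0.221
grasp_force: 39.2
clock: 5.75
eef_pos: [618.8, -21.5, 70.0]
tcp_rot: [3.142, -0.001, -0.0]
contact_force: [-1.1, 0.7, 6.2]
opening: 0.219
grasp_force: 39.8
```

```bash
python3 -m inch '[[0,0,0,0,0,0,0.5],[0,0,0,0,0,0,0.2],[0,0,0,0,0,0,-0.3],[0,0,0,0,0,0,-1],[0,0,0,0,0,0,-1],[0,0,-0.01,0,0,0,-1],[0,0,-0.03,0,0,0,-1],[0,0,-0.04,0,0,0,-1]]'; python3 -m inch '[[-0.03,0,-0.04,0,0,0,-1],[-0.05,0,-0.03,0,0,0,-1],[-0.03,-0.03,0,0,0,0,-1],[0,-0.02,0,0,0,0,-1],[0,0,0,0,0,0,-1]]'; python3 - <<'E'
from h import *
fs={n:grab(n) for n in('side','wrist','top')}
for n in fs: save(fs[n],n+'3')
cv2.imwrite('pics/c3.png',np.hstack([cv2.resize(fs['side']['img'][160:260,200:300],(400,400),interpolation=cv2.INTER_CUBIC),cv2.resize(fs['wrist']['img'][60:260,180:380],(400,400))]))
print(proj(fs['wrist'],[[618.3,-21.3,51],[592,-27.5,51]]))
E
```

```text
clock: 6.55
eef_pos: [617.2, -21.4, 149.1]
tcp_rot: [-3.141, 0.004, -0.0]
contact_force: [1.6, 0.2, 0.5]
opening: 1.002
grasp_force: 0.0
clock: 7.05
eef_pos: [515.2, 30.2, 216.4]
tcp_rot: [-3.141, -0.002, 0.001]
contact_force: [0.1, -0.3, -0.4]
opening: 0.998
grasp_force: 0.0
[[346.3548621   74.5287201 ]
 [351.89115822 108.33372135]]
```

View pics/c3.png

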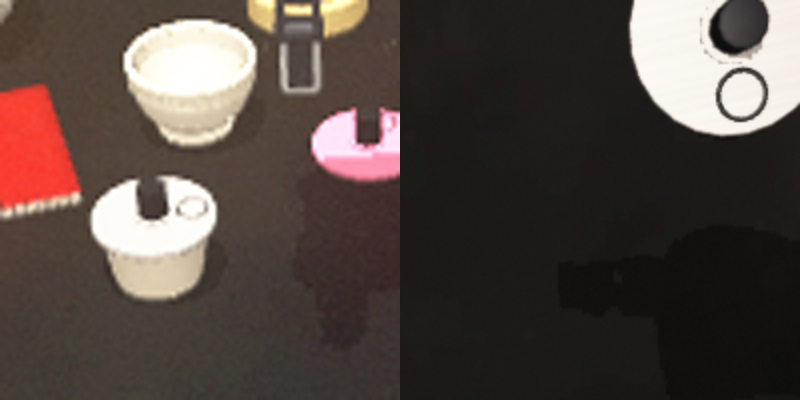

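The cover sits level on the cup, with the ring at wrist pixel (351,107.5), as predicted. Next is the gauge.

```bash
python3 -m inch '[[-0.011,-0.044,-0.002,0,0,0,-1],[-0.011,-0.044,-0.002,0,0,0,-1],[-0.011,-0.044,-0.002,0,0,0,-1],[-0.011,-0.044,-0.002,0,0,0,-1],[-0.011,-0.044,-0.002,0,0,0,-1],[-0.011,-0.044,-0.002,0,0,0,-1],[-0.011,-0.044,-0.002,0,0,0,-1],[-0.011,-0.044,-0.002,0,0,0,-1]]'; python3 -m inch '[[0,0,0,-1.02,6.2,0,-1],[0,0,0,-1.02,6.2,0,-1],[0,0,0,-1.02,6.2,0,-1],[0,0,0,-1.02,6.2,0,-1],[0,0,0,0,0,0,-1],[0,0,0,0,0,0,-1]]';  python3 - <<'E'
from h import *
g=load('wrist3'); print('ring',at(g,[(351,107.5)],51))
f=grab('wrist'); save(f,'w4'); s=r.sense(); print(s['eef_pos'],s['tcp_rot'],s['qpos'])
n=np.array([-.42,.07,.905]); k=np.array([487.2,370.8,88])
P=[k+n*t for t in(0,6,42,72)]; u=proj(f,P); print(u)
im=cv2.resize(f['img'],(800,600),interpolation=cv2.INTER_CUBIC)
for p in u: cv2.circle(im,tuple(int(v/.7) for v in p),3,(0,0,255),1)
cv2.imwrite('pics/w4b.png',im)
E
```

```text
clock: 8.0
eef_pos: [427.9, 381.9, 230.9]
tcp_rot: [3.141, -0.0, -0.001]
contact_force: [0.9, -0.0, 0.6]
opening: 0.997
grasp_force: 0.0
clock: 8.6
eef_pos: [427.5, 380.7, 230.7]
tcp_rot: [3.065, -0.43, 0.018]
contact_force: [0.4, -0.7, 0.3]
opening: 0.999
grasp_force: 0.0
ring [[592.66800136 -26.70944081  51.        ]]
[428.15031742 380.71190459 231.03023006] [ 3.065661   -0.42995802  0.01641846] [ 0.94035188  0.21188639  1.94770132 -0.527199    0.8482064   2.83820747]
[[283.29751853 204.78067439]
 [283.2888014  206.62435672]
 [283.22807658 219.46675078]
 [283.16299117 233.22948822]]
```

View pics/w4b.png

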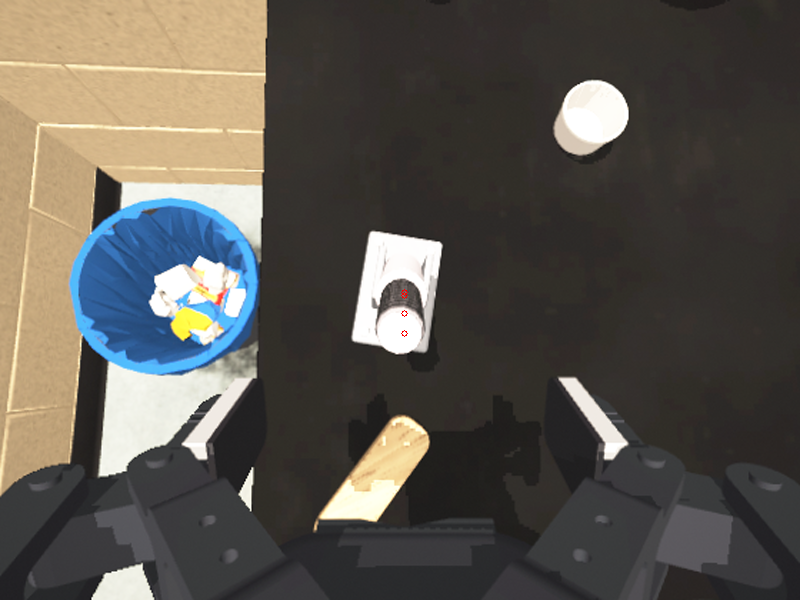

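```bash
python3 - <<'E'
from h import *
f=load('w4'); a=f['img'][150:260,235:325]
cv2.imwrite('pics/c4.png',cv2.resize(a,None,fx=5.4,fy=5.4,interpolation=cv2.INTER_CUBIC))
b=at(f,np.array([(370,232),(442,241),(428,353),(353,342)])*.7,10); print(b.round(1),b.mean(0))
d=(b[0]+b[1]-b[2]-b[3])/2;y=np.arctan2(d[1],d[0]);print(np.linalg.norm(d),np.linalg.norm(b[0]-b[1]),y)
n=np.r_[-np.cos(y)*np.sin(.44),-np.sin(y)*np.sin(.44),np.cos(.44)]
s=b.mean(0)+np.r_[-14*np.cos(y),-14*np.sin(y),78]; print(n,s,'cap',s+72*n, proj(f,[s+6*n,s+72*n])/.7)
E
```

```text
[[549.2 392.3  10. ]
 [542.1 334.6  10. ]
 [452.7 347.7  10. ]
 [461.7 405.5  10. ]] [501.40906818 370.03173513  10.        ]
89.43505938034554 58.16437189638868 -0.14832816355830378
[-0.42126245  0.0629474   0.90475166] [487.56279473 372.10072318  88.        ] cap [457.2318983  376.63293631 153.14211975] [[402.61944392 294.60390869]
 [402.8305082  332.62477276]]
```

View pics/c4.png

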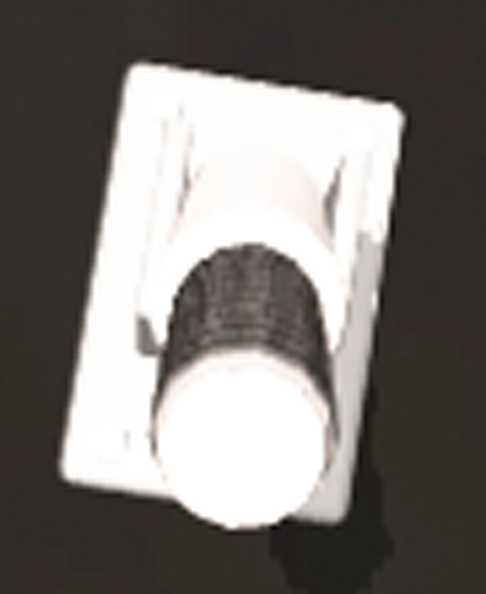

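```bash
python3 - <<'E'
from h import *
s=r.sense(); R=Ro.from_euler('xyz',s['tcp_rot']).as_matrix(); print(R[:,2], R.T@(np.array([470.7,374.8,123.6])-s['eef_pos']))
E
```

```text
[ 0.41682098 -0.06902476 -0.90636408] [ -6.19691668  -2.15933165 115.51457027]
```

```bash
python3 -m inch '[[-0.006,-0.002,0,0,0,0,-1],[0,0,0.035,0,0,0,-1],[0,0,0.04,0,0,0,-1],[0,0,0.025,0,0,0,-1],[0,0,0.015,0,0,0,-1],[0,0,0,0,0,0,-1],[0,0,0,0,0,0,-1]]'; python3 - <<'E'
from h import *
s=r.sense(); R=Ro.from_euler('xyz',s['tcp_rot']).as_matrix(); print(R[:,2], R.T@(np.array([470.7,374.8,123.6])-s['eef_pos']))
E
```

```text
clock: 9.35
eef_pos: [470.8, 374.6, 124.8]
tcp_rot: [3.066, -0.432, 0.016]
contact_force: [-0.4, -0.7, 0.2]
opening: 1.0
grasp_force: 0.0
[ 0.41905019 -0.0691535  -0.90532576] [-0.59141904 -0.26426931  0.9997844 ]
```

```bash
python3 -m inch '[[0,0,0,0,0,0,0],[0,0,0,0,0,0,0.4],[0,0,0,0,0,0,1],[0,0,0,0,0,0,1],[0,0,0,0,0,0,1],[0,0,0,0,0,0,1]]' 50; python3 -m inch '[[0,0,-0.005,0,0,0,1],[0,0,-0.01,0,0,0,1],[0,0,-0.015,0,0,0,1],[0,0,-0.02,0,0,0,1]]'
```

```text
clock: 9.95
eef_pos: [470.4, 374.9, 124.9]
tcp_rot: [3.066, -0.433, 0.016]
contact_force: [-3.2, -0.5, 6.0]
opening: 0.271
grasp_force: 48.5
clock: 10.35
eef_pos: [448.8, 377.9, 170.3]
tcp_rot: [3.065, -0.432, 0.017]
contact_force: [1.6, 0.5, -1.6]
opening: 0.266
grasp_force: 49.2
```

```bash
python3 -m inch '[[0,0,-0.03,0,0,0,1],[0,0,-0.03,0,0,0,1],[0,0,-0.01,0,0,0,1],[0,0,0,1.02,-6.2,0,1],[0,0,0,1.02,-6.2,0,1],[0,0,0,1.02,-6.2,0,1],[0,0,0,1.02,-6.2,0,1],[0,0,0,0,0,0,1]]'; python3 -m inch '[[0.015,0.04,0,0,0,0,1],[0.015,0.04,0,0,0,0,1],[0.015,0.04,0,0,0,0,1],[0.015,0.04,0,0,0,0,1],[0.015,0.04,0,0,0,0,1],[0.015,0.04,0,0,0,0,1],[0.015,0.04,0,0,0,0,1],[0,0,0,0,0,0,1]]'
```

```text
clock: 11.15
eef_pos: [421.8, 382.4, 232.8]
tcp_rot: [-3.141, 0.002, -0.003]
contact_force: [1.6, 0.2, -2.2]
opening: 0.271
grasp_force: 49.3
clock: 11.95
eef_pos: [525.7, 98.8, 232.5]
tcp_rot: [3.138, -0.002, -0.003]
contact_force: [0.0, 0.1, -2.1]
opening: 0.268
grasp_force: 49.8
```

```bash
python3 -m inch '[[0.02,0.035,0,0,0,0,1],[0.02,0.035,0.01,0,0,0,1],[0.015,0.035,0.01,0,0,0,1],[0.012,0.021,0.012,0,0,0,1],[0,0,0,0,0,0,1],[0,0,0,0,0,0,1],[0,0,0,0,0,0,1]]'; python3 - <<'E'
from h import *
fs={n:grab(n) for n in('side','wrist','top')}
for n in fs: save(fs[n],n+'5')
s=r.sense(); p=np.array(s['eef_pos']); print(p,s['tcp_rot'])
tip=p-[0,0,106]; 
for n in fs: print(n,proj(fs[n],[tip,p+[0,0,-50],[592.6,-27,51],[618.3,-21.3,76]]).round(1).tolist())
g=fs['side']; u=proj(g,[p])[0]; x=int(u[0])-50; y=int(u[1])-20
print(x,y)
W=np.hstack([cv2.resize(g['img'][y:y+120,x:x+100],(500,600),interpolation=cv2.INTER_CUBIC),np.vstack([fs['wrist']['img'][60:360,130:430],cv2.resize(fs['top']['img'][130:205,250:325],(300,300))])])
cv2.imwrite('pics/c5.png',W)
E
```

```text
clock: 12.65
eef_pos: [591.5, -22.0, 201.0]
tcp_rot: [3.141, -0.0, 0.001]
contact_force: [-0.4, 0.1, -1.9]
opening: 0.265
grasp_force: 49.9
[591.92093536 -22.13457862 201.40076938] [ 3.14136301e+00 -7.62415472e-04  1.08087247e-03]
side [[246.8, 199.6], [245.1, 181.5], [247.8, 212.0], [237.2, 206.0]]
wrist [[284.7, 214.8], [285.1, 243.3], [290.1, 199.1], [283.6, 174.7]]
top [[291.5, 161.6], [291.7, 158.3], [293.2, 163.8], [291.0, 152.2]]
193 144
```

View pics/c5.png

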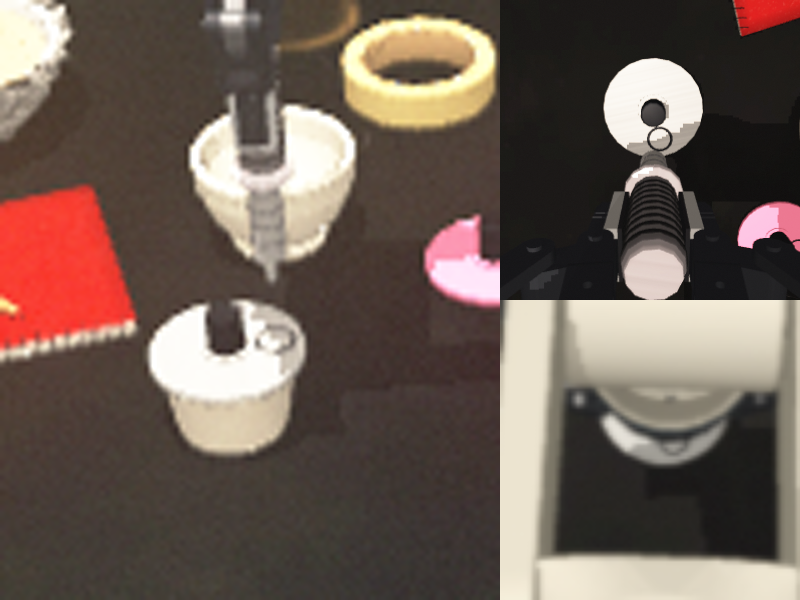

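Side crop: the gauge is upright, with its tip at (272,280), matching the prediction. The ring is at (275,340). The wrist view shows the tip at (653,153) and the ring at (660,139), so about +6 mm is needed along tool y.

```bash
python3 -m inch '[[0.0005,0.003,0,0,0,0,1],[0,0.003,0,0,0,0,1],[0,0,0.015,0,0,0,1],[0,0,0.013,0,0,0,1],[0,0,0.008,0,0,0,1],[0,0,0,0,0,0,1],[0,0,0,0,0,0,1]]'; python3 - <<'E'
from h import *
fs={n:grab(n) for n in('side','wrist')}
for n in fs: save(fs[n],n+'6')
s=r.sense(); p=np.array(s['eef_pos']); print(p,s['tcp_rot'],s['contact_force'])
for n in fs: print(n,proj(fs[n],[p-[0,0,106],p+[0,0,-56],[592.6,-27,51]]).round(1).tolist())
W=np.hstack([cv2.resize(fs['side']['img'][160:240,215:275],(450,600),interpolation=cv2.INTER_CUBIC),cv2.resize(fs['wrist']['img'][130:270,245:325],(343,600),interpolation=cv2.INTER_CUBIC)])
cv2.imwrite('pics/c6.png',W)
E
```

```text
clock: 13.5
eef_pos: [592.4, -29.2, 164.4]
tcp_rot: [-3.142, 0.001, -0.0]
contact_force: [0.3, -0.1, -1.9]
opening: 0.27
grasp_force: 49.9
[592.89705356 -29.19354773 165.12516908] [ 3.14158572e+00 -4.85893047e-04 -1.67745063e-04] [-0.05628976 -0.14275713 -1.54245649]
side [[247.5, 209.1], [246.1, 193.7], [247.8, 212.0]]
wrist [[284.5, 214.9], [284.7, 239.7], [281.6, 212.2]]
```

View pics/c6.png

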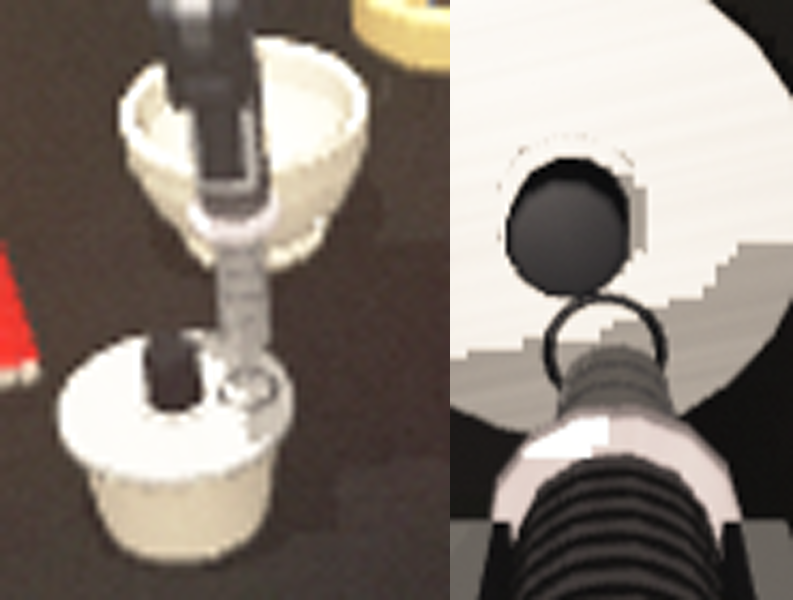

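Last view: the tip is just above the ring, ring centre (250,388) against the barrel axis at about (246,385). In the wrist part, the barrel axis at 612 is slightly right of the ring centre at 605. I'll make a small correction, then press slowly by force.

```bash
python3 -m inch '[[-0.0005,-0.0015,0,0,0,0,1],[0,0,0.002,0,0,0,1],[0,0,0.002,0,0,0,1],[0,0,0.002,0,0,0,1],[0,0,0,0,0,0,1],[0,0,0,0,0,0,1]]'; python3 -m inch '[[0,0,0.001,0,0,0,1],[0,0,0.001,0,0,0,1],[0,0,0,0,0,0,1],[0,0,0,0,0,0,1]]';python3 -m inch '[[0,0,0.001,0,0,0,1],[0,0,0,0,0,0,1],[0,0,0,0,0,0,1]]'
```

```text
clock: 14.2
eef_pos: [592.0, -27.7, 158.8]
tcp_rot: [-3.142, 0.0, -0.0]
contact_force: [-0.3, 0.9, -1.6]
opening: 0.267
grasp_force: 49.9
clock: 14.6
eef_pos: [592.2, -27.7, 157.0]
tcp_rot: [3.142, -0.0, -0.0]
contact_force: [0.8, -0.3, -0.5]
opening: 0.269
grasp_force: 49.9
clock: 14.9
eef_pos: [592.2, -27.7, 156.0]
tcp_rot: [3.142, -0.0, -0.0]
contact_force: [0.8, -0.2, 0.6]
opening: 0.264
grasp_force: 49.9
```

```bash
python3 -m inch '[[0,0,0.001,0,0,0,1],[0,0,0,0,0,0,1],[0,0,0,0,0,0,1]]';python3 -m inch '[[0,0,0.001,0,0,0,1],[0,0,0,0,0,0,1],[0,0,0,0,0,0,1]]';python3 -m inch '[[0,0,0,0,0,0,1]]'|grep -E 'force|pos';python3 -m inch '[[0,0,0,0,0,0,1]]'|grep -E 'contact'
```

```text
clock: 15.2
eef_pos: [592.2, -27.7, 154.9]
tcp_rot: [3.142, -0.0, -0.0]
contact_force: [-1.1, 0.1, 2.3]
opening: 0.271
grasp_force: 50.0
clock: 15.5
eef_pos: [592.2, -27.7, 153.9]
tcp_rot: [-3.142, -0.0, -0.0]
contact_force: [0.8, 0.1, 1.3]
opening: 0.269
grasp_force: 50.0
eef_pos: [592.1, -27.7, 153.9]
contact_force: [0.9, -0.4, 1.6]
grasp_force: 50.0
contact_force: [-0.2, 0.8, 2.0]
```

```bash
python3 - <<'E'
from h import *
z=[]
for i in range(25):
    eyes.grab_frame('side'); s=r.sense(); z.append([*s['contact_force'],*s['eef_pos']])
z=np.array(z); print(z.mean(0),z.std(0)/5)
E
```

```text
[ 4.94744356e-02 -1.15620536e-01  1.49226915e+00  5.92094686e+02
 -2.76865240e+01  1.53894829e+02] [0.09079805 0.11088325 0.06496447 0.00396973 0.00207869 0.00354555]
```

```bash
python3 -c "
from h import *
print(r.sign_off())"
```

```text
the job is handed in; nothing more can be done
None
```

I handed the job in with the cover seated level on the medium cup and the gauge still held upright on the ring; by force (about 3.3 N), its plunger is in about 4.7 mm of 10, and I took no picture after the final press.

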